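Find the full vial case by its weight and dock it

TASK

One of the three identical closed vial cases is full, the other two hold only empty carousels: lift them by their handles to feel which is the heaviest. Put that one in the docking bay and push it fully home, so that the spring catch snaps up behind it. Keep the cases upright and do not drop or slam them into the dock; leave the two light ones standing on the table clear of the dock, and do not disturb the other things on the table.

Things in the scene. Friction and masses are not known exactly. Their poses are not given: they have to be found in the camera images.
- case_a: Closed grey plastic case, black gasket line, 140 (its x) x 90 (y) x 68 mm to the flat lid; origin: centre of its underside. Over the lid's middle a fixed black handle bar along x, 84 long, 14 wide, between 90 and 104 mm above the underside, on feet at x = -35 and 35 mm; pinch its middle across y. Balances there. Either end may enter the dock first.
- case_b: Case of the same look and size as case_a, same origin and axes. One of the three cases, not always the same one, holds filled vials and weighs at least 300 g more than either of the others; all weigh under 1 kg.
- case_c: Case of the same look and size as case_a, same origin and axes.
- dock: Fixed white and grey docking bay. Origin: at table height under the centre of a case fully home; x is the level way in, z up. Base 10 mm thick, from x = -126 to 87 mm: a docked case's underside is at z = 10 mm. Pushing a case in takes 5 to 15 N; rubber buffers stop it with its origin at x = 2 mm, its near end face then at x = -68 mm.
- dock_mouth (a point): Middle of the dock's mouth on the base (dock x = -64, z = 10 mm), dock axes. From here inwards two steel guide rails, tops at z = 36 mm of the dock, leave a channel 98 mm wide; towards the robot they flare out to about 120 mm at dock x = -112 mm.
- hood_edge (a point): Middle of the near top edge of the dock's hood (dock x = -17, z = 130 mm), dock axes. The hood covers the bay from here to x = 87 mm: 126 mm wide outside, ceiling at z = 126 mm; nearer to the robot the bay is open above. A gripper on the handle meets the hood before the case is home: push the case's near end face for the last 20 to 40 mm.
- catch (a joint): Sprung steel leaf, 26 mm wide, in the middle of the sill, hinged at dock x = -114 mm. Angle: 0 = up, its far end (x = -73 mm) about 7 mm proud of the base; 0.17 rad = pressed flush, about 2 N. A case set on it or sliding in presses it down; it springs up behind the case's near end once the case's origin is past about x = -3 mm.
- beaker: Glass beaker, 47 mm wide, 58 mm high. Bystander, stays where it is. Origin: centre of its underside.
- amber_bottle: Amber reagent bottle with black cap, 46 mm wide, 92 mm high. Bystander, stays where it is. Origin: centre of its underside.
- amber_bottle_small: Smaller amber reagent bottle with black cap, 40 mm wide, 84 mm high. Bystander, stays where it is. Origin: centre of its underside.
- petri_dish: Flat clear petri dish with its lid on, 64 mm wide, 14 mm high. Bystander, stays where it is. Origin: centre of its underside.
- septa_tin: Round white tin, 52 mm wide, 20 mm high. Bystander, stays where it is. Origin: centre of its underside.

How it is judged:
By the outcome, as a careful person would: the job done as asked, in the order asked, and still so for the second after the job is handed in, with the robot touching nothing.
It also fails if it takes over 72 s, if anything falls off the work surface, if the arm or the gripper's body presses on something with over 40 N, if the wrist force passes 120 N, or if a joint passes its speed limit or range.

ROBOT

A 6-joint arm with a two-finger parallel gripper is mounted at the origin on a cart in front of the work surface, level with it; the furniture and walls round the work are solid. World frame = base frame: x ahead of the robot, y to its left, z up, the work surface at z = 0. Lengths are in m, angles in rad, forces in N, time in s.
With the tool pointing down it reaches from about 0.35 to 0.775 m from the base axis. Payload 5.5 kg.
Tool frame: the origin (TCP) lies midway between the tips of the shut fingers; the grasp point (between the pads) lies 19 mm behind it; z points along the fingers, y is the line along which they close (so a half turn about z gives the same grasp; the last joint's range is limited). The gripper opens to 85 mm and grips with 20 to 120 N. Pads are 22 mm wide; open, the fingers measure 114 mm over their backs; the gripper's body (76 mm by 85 mm) begins 54 mm behind the grasp point. The pads swing forward as they close: fully open they stand 13 mm farther back than shut.
Start: joints at [-1.374, 0.313, 0.046, 1.304, 0, 1.431], TCP at [0.19, -0.543, 0.231] pointing down, gripper open.
Joint ranges: [-2.76, 2.76], [-0.86, 1.69], [-1.03, 1.26], [-2.2, 2.34], [-1.47, 1.5], [-3.14, 3.14]. Speed limits (rad/s): [2.57, 2.57, 3.14, 3.14, 3.14, 3.14].

INTERFACE

Orientations are given as a unit quaternion [w, x, y, z].
In Python, from workcell import env gives the robot as it stands.
- The arm moves only by the tool move_arm, never from a script. Its argument "targets" is a list of rows, each a list of 3 entries, a list of its own where there are three numbers: the shift along the tool's x, y, z in mm, then the turn, a rotation vector about the tool's x, y, z in units of 10 degrees (1.0 is 10 degrees), then the closure, from -1 (fully open) to 1 (shut). In form: [[[dx, dy, dz], [ax, ay, az], gripper], ...]. A call has 1 to 5 rows; each row is the pose to reach, as a shift and turn from the pose commanded when the call began, along the tool's axes at that moment; what a row does not reach only later rows make up. A row lasts 1/8 s, in which the tool goes at most 62.5 mm and 10.7 degrees, less where a joint would pass 70% of its speed; a pose out of reach is approached as far as the arm can. A call with a gripper value outside its range is refused whole. The fingers move at their own pace and stop on an object; "squeeze" is the grip in N (left out, the last holds). Time passes only in rows, so rows that repeat a pose let the fingers close. It gives the time, the measured TCP pose, the force, the opening and the grip force at its end, in the units of the state.
- env.get_state(): the state, without advancing time (a new reading comes with each control period).
- env.read_camera(name): name is "scene" or "side" or "wrist"; returns a dict with "pixels" (420x560x3 uint8, red, green, blue), "fovy" (degrees; the focal length in pixels is half the picture's height over the tangent of half this angle, whatever the lens; pixels are square), "cx", "cy" (the principal point, pixels), "extrinsics" (4x4, takes a point from world to camera coordinates); the wrist camera has in their place "mount" (4x4, takes a point from camera to tool coordinates, whose origin is the TCP and whose axes are the flange's). Camera axes: x right, y up, looking along -z (the intrinsics and any distortion apply to the point x, -y, -z); pixel columns grow to the right and rows downward; lengths in m; the calibration is good to about 2 mm. A picture is of the moment at which its call begins: read the wrist's pose just before it. There is no depth.
- env.hand_in(): hands the job in; it is judged then, once.
Trained networks look in a picture, given as the dict that the camera call returned (one of the last four; its "shot" number tells which), for a name from the list of things; names that differ only in an ending like _2 or _b are one class to them, and where a whole thing is asked for, a point or a joint stands for the part that bears it (a point fixed in the world has none). Each returns a list of dicts, best first, with "confidence" (0 to 1); they miss things now and then, are a little off and sometimes report something else, mostly with a low value. They report only what shows in the picture. A call takes as long as a camera call.
- env.spot_in(thing, picture): "centre" ([x, y, z] in m, in world coordinates, good to about 4 mm: the middle of the surface that is visible of it).
- env.regions_of(thing, picture): "mask" (420x560 bool, what is visible of it).
- env.landmark_of(thing, picture): "centre" ([x, y, z] in m, in world coordinates, good to about 4 mm: a listed point, or the origin of a listed thing).
The state is a dict: "clock": time; "joint_pos": joint angles; "qvel": joint speeds; "tau": joint torques, N m; "tcp_pos": TCP position; "orientation": TCP orientation; "wrist_force": force on the tool from outside, world axes, zero at the start; "ft_torque": the same for the moment, N m; "finger_gap": finger opening in m; "grip_force": force on a finger pad.
Only numpy, scipy, OpenCV 4.12 (cv2) and the standard library are available. Lean on these libraries where they do the work, as an engineer would, in place of code of your own. Each camera call takes 0.05 s, during which the arm holds its last target. There are 200 camera calls.

## Working session

There is one attempt and no reset: what is moved stays moved. The work goes in short steps, Python scripts to look and compute and a tool call to move; the robot and the scene stay as the last step left them, time stands still between calls to the robot, and variables do not carry over. Pictures are saved under pics/ and viewed, at most 10 in all, crops included, and the job is handed in when it is done.

Besides the shell and the picture viewer there is one more tool, called after "Emit:" as a command line: name --argument value ..., lists and objects as JSON in quotes. move_arm: Moves the arm, as the interface text tells. Its arguments: {"type":"object","properties":{"targets":{"type":"array","items":{"type":"array"}},"squeeze":{"type":"number"}},"required":["targets"]}

```bash
ls; mkdir -p pics; python3 - <<'E'
from workcell import env
import cv2,numpy as np
s=env.get_state()
for k in s: print(k,np.round(s[k],3))
ps=[]
for n in ["scene","side"]:
    p=env.read_camera(n); ps.append(p['pixels'])
    cv2.imwrite(f'pics/{n}0.png',p['pixels'][...,::-1])
    print(n,p['fovy'],p['cx'],p['cy'],np.round(p['extrinsics'],3).tolist(),[k for k in p])
    for t in ['case_a','dock','dock_mouth','hood_edge','catch','beaker','amber_bottle','amber_bottle_small','petri_dish','septa_tin']:
        try:
            for d in env.landmark_of(t,p)[:4]: print(t,np.round(d['centre'],3),round(d['confidence'],2))
        except Exception as e: print(t,e)
E
```

```text
pics
clock 0.0
joint_pos [-1.374  0.314  0.045  1.304 -0.     1.431]
qvel [ 0.001  0.001 -0.002 -0.002  0.001 -0.001]
tau [ 1.0000e-03 -4.8063e+01  2.9853e+01  2.0000e-02  0.0000e+00  0.0000e+00]
tcp_pos [ 0.19  -0.542  0.23 ]
orientation [-0.001  0.986  0.168 -0.   ]
wrist_force [ 0.265  1.309 -0.312]
ft_torque [ 0.013  0.036 -0.015]
grip_force 0.0
finger_gap 0.085
scene 49.13525727116061 275.50538266586244 204.21013845922332 [[0.987, 0.159, 0.006, -0.58], [-0.139, 0.843, 0.519, 0.073], [0.078, -0.513, 0.855, -1.174], [0.0, 0.0, 0.0, 1.0]] ['pixels', 'fovy', 'cx', 'cy', 'extrinsics', 'shot']
case_a [ 0.615 -0.168 -0.003] 0.79
case_a [ 0.442 -0.044 -0.003] 0.78
case_a [ 0.376  0.125 -0.   ] 0.56
dock [ 0.48  -0.312 -0.001] 0.75
dock_mouth [ 0.428 -0.275  0.011] 0.8
hood_edge [ 0.467 -0.301  0.129] 0.93
catch it knows: amber_bottle, amber_bottle_small, beaker, case, dock, dock_mouth, hood_edge, petri_dish, septa_tin
beaker [ 0.726 -0.09  -0.   ] 0.6
amber_bottle_small [ 0.564 -0.055  0.002] 0.62
petri_dish [ 0.783 -0.167  0.002] 0.8
petri_dish [ 0.441 -0.042 -0.003] 0.72
septa_tin [ 0.731 -0.279  0.004] 0.66
side 47.38435972256913 280.3811495976105 207.56823217698044 [[0.095, -0.995, 0.004, -0.115], [0.375, 0.04, 0.926, -0.336], [-0.922, -0.087, 0.377, -0.772], [0.0, 0.0, 0.0, 1.0]] ['pixels', 'fovy', 'cx', 'cy', 'extrinsics', 'shot']
case_a [ 0.616 -0.164  0.001] 0.97
case_a [ 0.443 -0.042  0.   ] 0.71
dock [ 0.477 -0.312 -0.002] 0.63
dock_mouth [ 0.424 -0.274  0.01 ] 0.72
dock_mouth [ 0.734 -0.09  -0.004] 0.23
dock_mouth [ 0.725 -0.28  -0.004] 0.2
hood_edge [ 0.464 -0.3    0.128] 0.87
hood_edge [ 0.729 -0.091  0.   ] 0.57
hood_edge [ 0.425 -0.272  0.014] 0.39
catch it knows: amber_bottle, amber_bottle_small, beaker, case, dock, dock_mouth, hood_edge, petri_dish, septa_tin
beaker [ 0.73  -0.088 -0.002] 0.77
amber_bottle [ 0.405  0.22  -0.001] 0.55
septa_tin [ 0.727 -0.283 -0.002] 0.55
```

View pics/scene0.png

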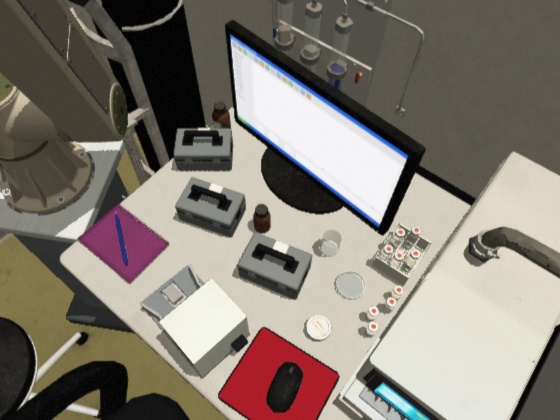

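View pics/side0.png

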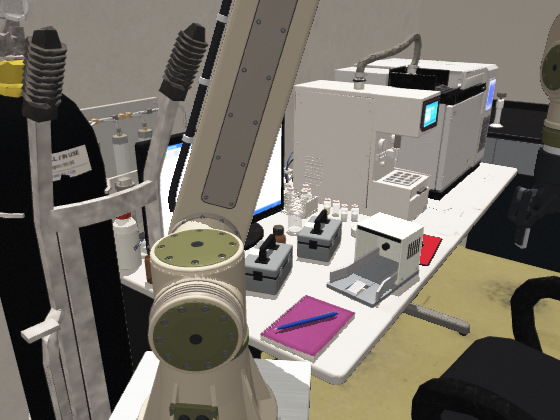

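The scene picture shows cases at about (203,148), (210,205) and (274,265). The dock's hood is at (205,325), with its mouth at (175,290) facing up-left. Next I fit the poses.

```bash
cat > h.py <<'E'
from workcell import env
import cv2,numpy as np
from scipy.optimize import minimize
def proj(p,P,E=None):
    E=p['extrinsics'] if E is None else E
    f=210/np.tan(np.radians(p['fovy'])/2)
    c=np.c_[P,np.ones(len(P))]@np.asarray(E)[:3].T
    return np.c_[p['cx']+f*c[:,0]/-c[:,2],p['cy']-f*c[:,1]/-c[:,2]]
def box(x0,x1,y0,y1,z0,z1): return np.array([[x,y,z] for x in(x0,x1) for y in(y0,y1) for z in(z0,z1)])/1000.
CASE=[box(-70,70,-45,45,0,68),box(-42,42,-7,7,90,104),box(-42,-28,-7,7,68,90),box(28,42,-7,7,68,90)]
def place(B,q):
    c,s=np.cos(q[2]),np.sin(q[2]); return B@np.array([[c,s,0],[-s,c,0],[0,0,1]])+[q[0],q[1],q[3] if len(q)>3 else 0]
def sil(p,parts,q,E=None):
    m=np.zeros((420*2,560*2),np.uint8)
    for B in parts:
        cv2.fillConvexPoly(m,cv2.convexHull(np.round(proj(p,place(B,q),E)*2*16).astype(np.int32)),1,shift=4)
    return m
def fit(p,mask,parts,q0,E=None):
    M=cv2.resize(mask.astype(np.uint8),None,fx=2,fy=2,interpolation=cv2.INTER_NEAREST)
    def c(q):
        m=sil(p,parts,q,E); return 1-(m&M).sum()/(m|M).sum()
    best=None
    for y in np.radians(np.arange(-90,90,15)):
        v=c([*q0,y])
        if best is None or v<best[0]: best=(v,y)
    x0=np.array([*q0,best[1]])
    for _ in range(2):
        r=minimize(c,x0,method='Nelder-Mead',options=dict(initial_simplex=[x0]+[x0+d for d in np.diag([.008,.008,.12])],maxiter=250,xatol=1e-5,fatol=1e-5)); x0=r.x
    return r.x,r.fun
E
python3 - <<'E'
from h import *
p=env.read_camera("scene")
for d in env.regions_of('case_a',p)[:5]:
    m=d['mask']; ys,xs=np.nonzero(m)
    cx,cy=xs.mean(),ys.mean()
    # ray to z=0.04
    from scipy.optimize import fsolve
    g=fsolve(lambda g:proj(p,np.array([[g[0],g[1],.04]]))[0]-[cx,cy],[.45,0])
    q,v=fit(p,m,CASE,g)
    print('case',round(d['confidence'],2),m.sum(),(int(cx),int(cy)),np.round(q[:2],4),round(np.degrees(q[2]),1),'1-IoU',round(v,3))
im=cv2.resize(p['pixels'][255:385,130:265,::-1],None,fx=4.4,fy=4.4,interpolation=cv2.INTER_CUBIC)
cv2.imwrite('pics/dock.png',im)
for d in env.regions_of('dock',p)[:2]: print('dock',d['confidence'],d['mask'].sum()); np.save('dockmask.npy',env.regions_of('dock',p)[0]['mask'])
E
```

```text
case 0.96 3212 (274, 265) [ 0.6132 -0.1674] -13.6 1-IoU 0.052
case 0.91 2828 (210, 206) [ 0.4412 -0.0425] -12.5 1-IoU 0.067
case 0.72 2430 (203, 149) [0.3834 0.1218] 12.1 1-IoU 0.063
dock 0.65 6615
```

View pics/dock.png

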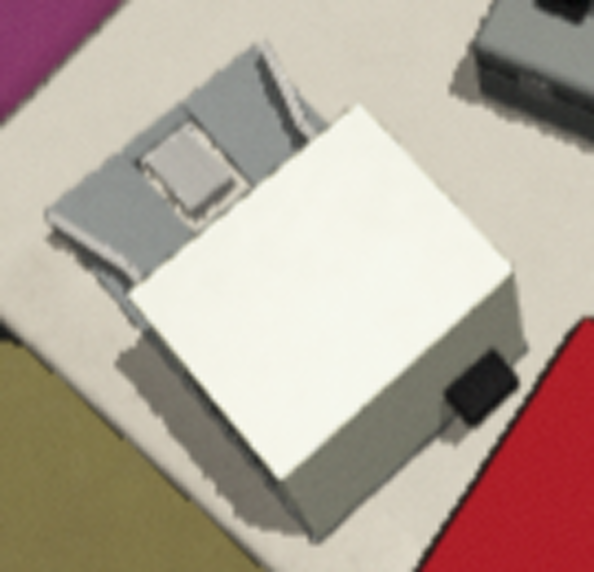

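The hood's top corners in the crop are (358,105), (513,268), (282,478) and (131,294). The catch leaf is at (190,170), and the mouth faces up-left. I'll fit the dock from these corners.

```bash
cat >> h.py <<'E'
from scipy.spatial.transform import Rotation as R
def rot(s): return R.from_quat(np.roll(s['orientation'],-1))
def go(x,y,z,yaw_deg):
    """shift/turn from the present pose to TCP x,y,z, tool down, tool x along yaw (mod 180)"""
    s=env.get_state(); T=rot(s)
    best=None
    for k in (0,180,-180):
        a=np.radians(yaw_deg+k); G=R.from_matrix(np.array([[np.cos(a),np.sin(a),0],[np.sin(a),-np.cos(a),0],[0,0,-1]]))
        v=(T.inv()*G).as_rotvec()
        if best is None or np.linalg.norm(v)<np.linalg.norm(best): best=v
    print('shift mm',np.round(T.inv().apply(np.array([x,y,z])-s['tcp_pos'])*1000,1),'turn',np.round(np.degrees(best)/10,2),'j6',round(s['joint_pos'][5],2))
E
python3 - <<'E'
from h import *
from scipy.optimize import least_squares
p=env.read_camera("scene")
uv=(np.array([[358,105],[513,268],[282,478],[131,294]])+.5)/4.4-.5+[130,255]
C=np.array([[-17,63,130],[87,63,130],[87,-63,130],[-17,-63,130]])/1000
r=least_squares(lambda q:(proj(p,place(C,q))-uv).ravel(),[.479,-.312,-.6])
print(r.x,np.degrees(r.x[2]),np.round(r.fun,1))
# base sill corners, x=-126 edge, z~10: seen at crop (262,42),(48,215)
from scipy.optimize import fsolve
for u in [(262,42),(48,215)]:
    t=(np.array(u)+.5)/4.4-.5+[130,255]
    g=fsolve(lambda g:proj(p,np.array([[g[0],g[1],.01]]))[0]-t,[.45,0])
    c,s=np.cos(r.x[2]),np.sin(r.x[2]);d=g-r.x[:2];print('sill corner dock frame',np.round([c*d[0]+s*d[1],-s*d[0]+c*d[1]],4))
for y in np.arange(0,1): go(.6132,-.1674,.23,-13.6)
E
```

```text
[ 0.47679819 -0.31358633 -0.64879134] -37.173005650079446 [ 0.3 -0.9  0.7 -0.  -0.1  0.6 -0.9  0.2]
sill corner dock frame [-0.1236  0.0688]
sill corner dock frame [-0.1231 -0.0641]
shift mm [ 523.4 -214.4    1.3] turn [0.   0.   3.29] j6 1.43
```

Emit:
move_arm --targets '[[[52,-21,0],[0,0,0.4],-1],[[110,-45,0],[0,0,0.8],-1],[[165,-68,0],[0,0,1.2],-1],[[220,-90,0],[0,0,1.6],-1],[[270,-110,0],[0,0,2.0],-1]]'

```text
clock: 1.88
tcp_pos: [0.4099, -0.3482, 0.2315]
orientation: [0.0, 1.0, -0.007, 0.0]
wrist_force: [-0.0, -0.6, 0.5]
finger_gap: 0.0848
grip_force: 0.0
```

```bash
python3 - <<'E'
from h import *
p=env.read_camera("wrist"); cv2.imwrite('pics/w0.png',p['pixels'][...,::-1]); 
print(p['fovy'],p['cx'],p['cy'],np.round(p['mount'],3).tolist())
go(.6132,-.1674,.20,-13.6)
E
```

```text
68.192973147179 283.5421933519818 210.79383657437762 [[0.001, 0.959, 0.283, 0.072], [1.0, -0.001, -0.0, -0.001], [0.0, 0.283, -0.959, -0.142], [0.0, 0.0, 0.0, 1.0]]
shift mm [ 197.4 -178.8   32.6] turn [-0.02 -0.02  1.3 ] j6 2.31
```

View pics/w0.png

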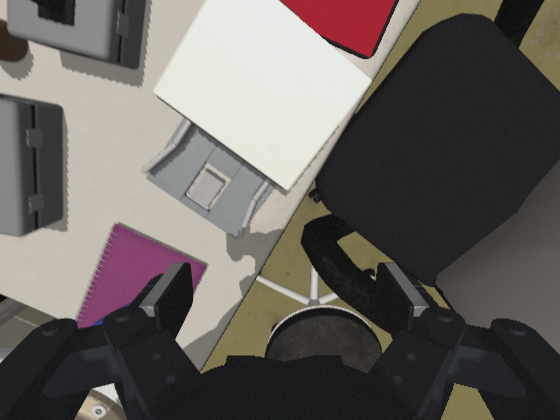

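The wrist view shows the dock's hood near corners at (156,91) and (286,189), right corner (370,80), and sill corners at (145,172) and (238,236). I'll combine these with the scene corners while continuing to case a.

```bash
cat >> h.py <<'E'
def wristE(p,s):
    T=np.eye(4); T[:3,:3]=rot(s).as_matrix(); T[:3,3]=s['tcp_pos']
    return np.linalg.inv(T@np.array(p['mount']))
E
python3 - <<'E'
from h import *
from scipy.optimize import least_squares
s=env.get_state(); p=env.read_camera("wrist"); E=wristE(p,s); ps=env.read_camera('scene')
uv=np.array([[156,91],[286,189],[370,80]],float)
C=np.array([[-17,63,130],[-17,-63,130],[87,-63,130]])/1000
D=np.array([[-126,66,10],[-126,-66,10]])/1000
us=(np.array([[358,105],[513,268],[282,478],[131,294]])+.5)/4.4-.5+[130,255]
Cs=np.array([[-17,63,130],[87,63,130],[87,-63,130],[-17,-63,130]])/1000
w=lambda q:(proj(p,place(C,q),E)-uv).ravel()
a=least_squares(w,[.479,-.312,-.6]); print('wrist',np.round(a.x[:2],4),np.degrees(a.x[2]),np.round(a.fun,1))
b=least_squares(lambda q:np.r_[w(q)*.8,(proj(ps,place(Cs,q))-us).ravel()],[.479,-.312,-.6]); print('both',np.round(b.x[:2],4),np.degrees(b.x[2]),np.round(b.fun,1))
print('sill px',proj(p,place(D,b.x),E).round(0).tolist())
for t in ['dock','dock_mouth','hood_edge']:
    for d in env.landmark_of(t,p)[:1]: print(t,np.round(d['centre'],4),d['confidence'])
E
```

```text
wrist [ 0.4822 -0.3067] -37.52548293840227 [-4.8 -0.5  1.4  2.   3.5 -0.4]
both [ 0.481  -0.3085] -37.74431156729443 [-1.7  0.7  2.7  2.9  4.7  1.6  3.3 -2.9  3.3 -1.8  2.3 -1.9  1.9 -2.5]
sill px [[146.0, 177.0], [237.0, 240.0]]
dock [ 0.4782 -0.3138  0.0014] 0.94
dock_mouth [ 0.4277 -0.2735  0.0131] 0.77
hood_edge [ 0.4651 -0.3072  0.1305] 0.64
```

Emit:
move_arm --targets '[[[40,-36,0],[0,0,0.3],-1],[[80,-72,8],[0,0,0.6],-1],[[120,-108,16],[0,0,0.9],-1],[[160,-144,24],[0,0,1.2],-1],[[197,-179,32],[0,0,1.3],-1]]'

```text
clock: 2.8
tcp_pos: [0.6084, -0.174, 0.199]
orientation: [0.0, 0.993, -0.121, 0.0]
wrist_force: [0.2, -1.3, -1.0]
finger_gap: 0.0853
grip_force: 0.0
```

```bash
python3 - <<'E'
from h import *
s=env.get_state(); p=env.read_camera("wrist"); E=wristE(p,s)
print(s['tcp_pos'],s['wrist_force'])
for d in env.regions_of('case_a',p)[:3]:
    m=d['mask'];ys,xs=np.nonzero(m)
    print(d['confidence'],m.sum(),xs.min(),xs.max(),ys.min(),ys.max())
    q,v=fit(p,m,CASE,[.6132,-.1674],E); print(np.round(q[:2],4),np.degrees(q[2]).round(1),round(v,3))
cv2.imwrite('pics/w1.png',p['pixels'][...,::-1])
go(.6132,-.1674,.20,-13.6)
E
```

```text
[ 0.60835484 -0.1740477   0.19898831] [ 0.20286857 -1.31689831 -0.97152983]
0.87 4837 176 250 286 372
[ 0.6132 -0.1674] -90.0 1.0
0.82 1307 73 126 384 419
[ 0.6132 -0.1674] -90.0 1.0
0.69 14423 222 325 117 267
[ 0.6132 -0.1652] -15.0 0.045
shift mm [ 2.7 -4.8 -2.5] turn [-0.01  0.01  0.  ] j6 2.98
```

View pics/w1.png

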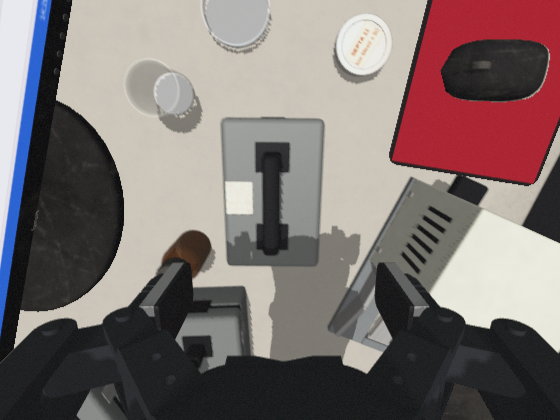

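The wrist view shows the case-a handle at (271,195), with the dock to its right and the bottle at (187,250) clear of it. At the dock's yaw, j6 would pass its limit, so I turn the tool half round now (j6 near 0).

Emit:
move_arm --targets '[[[1,-1,0],[0,0,-1.0],-1],[[2,-2,0],[0,0,-2.0],-1],[[3,-3,0],[0,0,-3.0],-1],[[3,-4,0],[0,0,-4.0],-1],[[3,-4,0],[0,0,-5.0],-1]]'

```text
clock: 3.52
tcp_pos: [0.6105, -0.1723, 0.1993]
orientation: [0.0, 0.95, 0.313, -0.0]
wrist_force: [0.2, -0.2, -0.4]
finger_gap: 0.0854
grip_force: 0.0
```

Emit:
move_arm --targets '[[[0,0,0],[0,0,-1.0],-1],[[0,0,0],[0,0,-2.0],-1],[[0,0,0],[0,0,-3.0],-1],[[0,0,0],[0,0,-4.0],-1],[[0,0,0],[0,0,-5.0],-1]]'

```text
clock: 4.15
tcp_pos: [0.6105, -0.1725, 0.1994]
orientation: [0.0, 0.729, 0.685, -0.0]
wrist_force: [-1.0, -0.0, -0.3]
finger_gap: 0.0851
grip_force: 0.0
```

Emit:
move_arm --targets '[[[0,0,0],[0,0,-1.0],-1],[[0,0,0],[0,0,-2.0],-1],[[0,0,0],[0,0,-3.0],-1],[[0,0,0],[0,0,-4.0],-1],[[0,0,0],[0,0,-5.0],-1]]'

```text
clock: 4.78
tcp_pos: [0.6105, -0.1724, 0.1994]
orientation: [-0.0, 0.371, 0.929, -0.0]
wrist_force: [-0.0, 0.1, -0.6]
finger_gap: 0.0853
grip_force: 0.0
```

Emit:
move_arm --targets '[[[0,0,0],[0,0,-1.0],-1],[[0,0,0],[0,0,-2.0],-1],[[0,0,0],[0,0,-3.0],-1],[[0,0,0],[0,0,-3.0],-1],[[0,0,0],[0,0,-3.0],-1]]'

```text
clock: 5.4
tcp_pos: [0.611, -0.1713, 0.1993]
orientation: [-0.0, 0.122, 0.993, -0.0]
wrist_force: [0.2, 0.6, -0.2]
finger_gap: 0.0855
grip_force: 0.0
```

```bash
python3 - <<'E'
from h import *
go(.613,-.166,.077,-14)
for i in range(4): print(np.round(env.get_state()['wrist_force'],2)); env.read_camera('side')
s=env.get_state(); p=env.read_camera("wrist"); E=wristE(p,s)
for d in env.regions_of('case_a',p)[:3]:
    m=d['mask']; q,v=fit(p,m,CASE,[.6132,-.1674],E); q2,v2=fit(p,m,CASE,[.4412,-.0425],E)
    print(np.round(q[:2],4),np.degrees(q[2]).round(1),round(v,3),np.round(q2[:2],4),np.degrees(q2[2]).round(1),round(v2,3))
E
```

```text
shift mm [ -0.7   5.6 122.3] turn [-0. -0.  0.] j6 -0.16
[ 0.18  0.56 -0.2 ]
[0.1  0.53 0.36]
[ 0.32 -0.53  0.21]
[ 0.09  0.22 -0.22]
[ 0.6132 -0.1674] -90.0 1.0 [ 0.4391 -0.0419] -11.7 0.027
[ 0.6127 -0.1644] -14.2 0.036 [ 0.4412 -0.0425] -90.0 1.0
```

Emit:
move_arm --targets '[[[-1,6,40],[0,0,0],-1],[[-1,6,85],[0,0,0],-1],[[-1,6,115],[0,0,0],-1],[[-1,6,122],[0,0,0],-1],[[-1,6,122],[0,0,0],-0.3]]'

```text
clock: 6.32
tcp_pos: [0.6142, -0.1644, 0.0777]
orientation: [0.0, 0.119, 0.993, -0.0]
wrist_force: [0.7, -0.4, 0.2]
finger_gap: 0.0698
grip_force: 0.0
```

Emit:
move_arm --targets '[[[0,0,0],[0,0,0],0.5],[[0,0,0],[0,0,0],1],[[0,0,0],[0,0,0],1],[[0,0,0],[0,0,0],1],[[0,0,0],[0,0,0],1]]' --squeeze 60

```text
clock: 6.95
tcp_pos: [0.6144, -0.1649, 0.0782]
orientation: [0.001, 0.119, 0.993, -0.0]
wrist_force: [-2.0, -2.3, 3.7]
finger_gap: 0.0132
grip_force: 61.2
```

Gripped at 13 mm, which fits the 14 mm handle. Lifting.

Emit:
move_arm --targets '[[[0,0,-5],[0,0,0],1],[[0,0,-15],[0,0,0],1],[[0,0,-30],[0,0,0],1],[[0,0,-30],[0,0,0],1],[[0,0,-30],[0,0,0],1]]'

```text
clock: 7.58
tcp_pos: [0.614, -0.1644, 0.1074]
orientation: [0.0, 0.119, 0.993, -0.0]
wrist_force: [-0.3, 0.2, -2.1]
finger_gap: 0.0129
grip_force: 60.1
```

```bash
python3 - <<'E'
from h import *
f=[]
for i in range(8): f.append(env.get_state()['wrist_force']); env.read_camera('side')
print(np.mean(f,0),np.std(f,0),env.get_state()['tcp_pos'],env.get_state()['ft_torque'])
E
```

```text
[-0.34274635  0.31437709 -2.74875483] [0.64930908 0.31455737 0.37737795] [ 0.61381257 -0.16434997  0.1070327 ] [-0.00808229 -0.0071418  -0.01393678]
```

About 2.75 N (280 g), so this one is light. I set it back gently and go to case b.

Emit:
move_arm --targets '[[[0,0,14],[0,0,0],1],[[0,0,24],[0,0,0],1],[[0,0,27],[0,0,0],1],[[0,0,29],[0,0,0],1],[[0,0,29],[0,0,0],1]]'

```text
clock: 8.6
tcp_pos: [0.6142, -0.1644, 0.0785]
orientation: [0.0, 0.119, 0.993, -0.0]
wrist_force: [0.0, -0.4, -2.8]
finger_gap: 0.0131
grip_force: 60.0
```

Emit:
move_arm --targets '[[[0,0,0.5],[0,0,0],0.3],[[0,0,0.5],[0,0,0],-0.5],[[0,0,0.5],[0,0,0],-1],[[0,0,0],[0,0,0],-1],[[0,0,0],[0,0,0],-1]]'

```text
clock: 9.22
tcp_pos: [0.614, -0.1644, 0.0784]
orientation: [0.0, 0.119, 0.993, -0.0]
wrist_force: [0.4, -0.3, -0.5]
finger_gap: 0.0851
grip_force: 0.0
```

Emit:
move_arm --targets '[[[0,0,-20],[0,0,0],-1],[[0,0,-60],[0,0,0],-1],[[0,0,-100],[0,0,0],-1],[[0,0,-120],[0,0,0],-1],[[0,0,-120],[0,0,0],-1]]'

```text
clock: 9.85
tcp_pos: [0.6151, -0.1648, 0.2003]
orientation: [0.002, 0.119, 0.993, -0.001]
wrist_force: [0.8, -0.2, -1.1]
finger_gap: 0.0854
grip_force: 0.0
```

```bash
python3 - <<'E'
from h import *
print(env.get_state()['tcp_pos'])
go(.4400,-.0420,.20,-12)
E
```

```text
[ 0.61509554 -0.16479185  0.2003198 ]
shift mm [199.2  77.8  -0.6] turn [-0.    0.02 -0.17] j6 -0.15
```

Emit:
move_arm --targets '[[[45,18,0],[0,0,0],-1],[[95,37,0],[0,0,-0.1],-1],[[145,57,0],[0,0,-0.2],-1],[[190,74,0],[0,0,-0.2],-1],[[199,78,0],[0,0,-0.2],-1]]'

```text
clock: 10.48
tcp_pos: [0.4356, -0.0396, 0.1969]
orientation: [-0.002, 0.101, 0.995, 0.0]
wrist_force: [-0.2, -0.8, 0.3]
finger_gap: 0.0854
grip_force: 0.0
```

```bash
python3 - <<'E'
from h import *
s=env.get_state(); p=env.read_camera("wrist"); E=wristE(p,s)
for d in env.regions_of('case_a',p)[:3]:
    m=d['mask']
    for g in ([.44,-.042],[.3834,.1218],[.613,-.1655]):
        q,v=fit(p,m,CASE,g,E)
        if v<.3: print(np.round(q[:2],4),np.degrees(q[2]).round(1),round(v,3))
go(.44,-.042,.078,-12)
E
```

```text
[ 0.4414 -0.0402] -11.7 0.045
[0.3836 0.1222] 10.0 0.059
shift mm [ -2.1  -0.8 119.6] turn [-0.   -0.    0.03] j6 -0.07
```

Emit:
move_arm --targets '[[[-2,-1,40],[0,0,0],-1],[[-2,-1,85],[0,0,0],-1],[[-2,-1,113],[0,0,0],-1],[[-2,-1,119],[0,0,0],-1],[[-2,-1,119],[0,0,0],-0.3]]'

```text
clock: 11.2
tcp_pos: [0.4416, -0.0433, 0.0792]
orientation: [-0.0, 0.102, 0.995, -0.0]
wrist_force: [0.1, 0.8, 1.1]
finger_gap: 0.0699
grip_force: 0.0
```

Emit:
move_arm --targets '[[[0,0,0],[0,0,0],0.5],[[0,0,0],[0,0,0],1],[[0,0,0],[0,0,0],1],[[0,0,0],[0,0,0],1],[[0,0,0],[0,0,0],1]]'

```text
clock: 11.82
tcp_pos: [0.4416, -0.0425, 0.08]
orientation: [0.001, 0.102, 0.995, 0.0]
wrist_force: [0.2, 4.0, 6.4]
finger_gap: 0.013
grip_force: 59.6
```

Emit:
move_arm --targets '[[[0,0,-5],[0,0,0],1],[[0,0,-15],[0,0,0],1],[[0,0,-30],[0,0,0],1],[[0,0,-30],[0,0,0],1],[[0,0,-30],[0,0,0],1]]'

```text
clock: 12.45
tcp_pos: [0.4405, -0.0429, 0.109]
orientation: [-0.0, 0.102, 0.995, -0.0]
wrist_force: [-0.6, -0.0, -2.5]
finger_gap: 0.0129
grip_force: 58.6
```

```bash
python3 - <<'E'
from h import *
f=[]
for i in range(8): f.append(env.get_state()['wrist_force']); env.read_camera('side')
print(np.mean(f,0),np.std(f,0),env.get_state()['tcp_pos'],env.get_state()['ft_torque'])
E
```

```text
[-0.14272981 -0.13229525 -2.90575789] [0.38820234 0.49462288 0.4342434 ] [ 0.44069219 -0.04280518  0.10904994] [-0.01116767  0.01853579  0.0407947 ]
```

About 2.9 N, so b is light too and c must be the full one. I put b back and lift c.

Emit:
move_arm --targets '[[[0,0,14],[0,0,0],1],[[0,0,24],[0,0,0],1],[[0,0,27],[0,0,0],1],[[0,0,29.5],[0,0,0],1],[[0,0,29.5],[0,0,0],1]]'

```text
clock: 13.48
tcp_pos: [0.4405, -0.0425, 0.0801]
orientation: [-0.0, 0.102, 0.995, 0.0]
wrist_force: [-2.3, 2.2, 2.1]
finger_gap: 0.013
grip_force: 59.2
```

Emit:
move_arm --targets '[[[0,0,0.5],[0,0,0],0.3],[[0,0,0.5],[0,0,0],-0.5],[[0,0,0.5],[0,0,0],-1],[[0,0,0],[0,0,0],-1],[[0,0,0],[0,0,0],-1]]'

```text
clock: 14.1
tcp_pos: [0.4409, -0.0429, 0.0799]
orientation: [0.0, 0.102, 0.995, -0.0]
wrist_force: [0.1, -0.4, 0.2]
finger_gap: 0.0854
grip_force: 0.0
```

Emit:
move_arm --targets '[[[0,0,-20],[0,0,0],-1],[[0,0,-60],[0,0,0],-1],[[0,0,-100],[0,0,0],-1],[[0,0,-120],[0,0,0],-1],[[0,0,-120],[0,0,0],-1]]'

```text
clock: 14.72
tcp_pos: [0.442, -0.0432, 0.2012]
orientation: [0.002, 0.102, 0.995, -0.0]
wrist_force: [-0.5, -0.6, -0.6]
finger_gap: 0.0851
grip_force: 0.0
```

```bash
python3 - <<'E'
from h import *
go(.3835,.122,.20,11)
E
```

```text
shift mm [ 90.8 149.9   0.8] turn [-0.01  0.02 -2.27] j6 -0.07
```

Emit:
move_arm --targets '[[[25,42,0],[0,0,-0.6],-1],[[50,84,0],[0,0,-1.2],-1],[[75,125,0],[0,0,-1.8],-1],[[91,150,0],[0,0,-2.3],-1],[[91,150,0],[0,0,-2.3],-1]]'

```text
clock: 15.35
tcp_pos: [0.3805, 0.1237, 0.1985]
orientation: [-0.001, -0.1, 0.995, -0.0]
wrist_force: [-0.3, 0.2, -0.0]
finger_gap: 0.0858
grip_force: 0.0
```

```bash
python3 - <<'E'
from h import *
s=env.get_state(); p=env.read_camera("wrist"); E=wristE(p,s)
for d in env.regions_of('case_a',p)[:3]:
    m=d['mask']
    for g in ([.44,-.042],[.3834,.1218]):
        q,v=fit(p,m,CASE,g,E)
        if v<.3: print(np.round(q[:2],4),np.degrees(q[2]).round(1),round(v,3))
print(s['tcp_pos'],s['joint_pos'])
go(.3835,.122,.078,11)
E
```

```text
[ 0.5703 -0.1946] 53.1 0.164
[0.3826 0.125 ] 9.5 0.05
[ 0.4408 -0.0388] -12.6 0.056
[0.38054381 0.12374654 0.19845095] [ 1.13139698e-01 -8.78765803e-03 -4.19520827e-01  1.16234029e+00
 -2.48171663e-05 -8.75023881e-02]
shift mm [ -1.7  -0.6 120.9] turn [-0.   -0.01  0.03] j6 -0.09
```

Emit:
move_arm --targets '[[[-2,-1,40],[0,0,0.1],-1],[[-2,-1,85],[0,0,0.1],-1],[[-2,-1,113],[0,0,0.1],-1],[[-2,-1,120],[0,0,0.1],-1],[[-2,-1,120],[0,0,0.1],-0.3]]'

```text
clock: 16.08
tcp_pos: [0.3846, 0.1213, 0.0798]
orientation: [-0.0, -0.089, 0.996, -0.0]
wrist_force: [0.4, 0.4, 0.6]
finger_gap: 0.0698
grip_force: 0.0
```

Emit:
move_arm --targets '[[[0,0,0],[0,0,0],0.5],[[0,0,0],[0,0,0],1],[[0,0,0],[0,0,0],1],[[0,0,0],[0,0,0],1],[[0,0,0],[0,0,0],1]]' --squeeze 90

```text
clock: 16.7
tcp_pos: [0.3848, 0.1225, 0.0804]
orientation: [0.001, -0.09, 0.996, 0.001]
wrist_force: [-1.6, 3.8, 5.9]
finger_gap: 0.0122
grip_force: 89.1
```

Emit:
move_arm --targets '[[[0,0,-5],[0,0,0],1],[[0,0,-15],[0,0,0],1],[[0,0,-30],[0,0,0],1],[[0,0,-30],[0,0,0],1],[[0,0,-30],[0,0,0],1]]'

```text
clock: 17.32
tcp_pos: [0.3838, 0.1217, 0.1093]
orientation: [-0.0, -0.09, 0.996, -0.0]
wrist_force: [-1.0, -0.6, -7.9]
finger_gap: 0.0119
grip_force: 88.0
```

```bash
python3 - <<'E'
from h import *
f=[]
for i in range(8): f.append(env.get_state()['wrist_force']); env.read_camera('side')
print(np.mean(f,0),np.std(f,0),env.get_state()['tcp_pos'],env.get_state()['ft_torque'])
E
```

```text
[-0.33106199 -0.24054862 -7.56440224] [0.30829037 0.30393725 0.34364666] [0.38418264 0.12190017 0.10956656] [-0.0225626   0.00828213  0.00123153]
```

7.6 N (about 770 g): case c is the full one. I raise it and carry it to the dock.

Emit:
move_arm --targets '[[[0,0,-20],[0,0,0],1],[[0,0,-50],[0,0,0],1],[[0,0,-85],[0,0,0],1],[[0,0,-115],[0,0,0],1],[[0,0,-130],[0,0,0],1]]'

```text
clock: 18.35
tcp_pos: [0.3851, 0.122, 0.2413]
orientation: [0.001, -0.09, 0.996, -0.0]
wrist_force: [0.7, -0.5, -8.6]
finger_gap: 0.0123
grip_force: 88.7
```

```bash
python3 - <<'E'
from h import *
print(env.get_state()['tcp_pos'])
go(.360,-.220,.235,-37.5)
E
```

```text
[0.38505127 0.12203035 0.24125597]
shift mm [  85.8 -332.     6.1] turn [0.   0.01 4.78] j6 -0.07
```

Emit:
move_arm --targets '[[[7,-25,0],[0,0,0.4],1],[[18,-70,0],[0,0,1.0],1],[[30,-115,0],[0,0,1.7],1],[[41,-160,0],[0,0,2.4],1],[[52,-200,0],[0,0,3.0],1]]'

```text
clock: 18.98
tcp_pos: [0.3683, -0.0855, 0.2391]
orientation: [-0.0, 0.173, 0.985, 0.0]
wrist_force: [1.0, -0.7, -7.5]
finger_gap: 0.012
grip_force: 89.0
```

```bash
python3 - <<'E'
from h import *
print(env.get_state()['tcp_pos'])
go(.360,-.220,.235,-37.5)
E
```

```text
[ 0.36831513 -0.08553843  0.23910954]
shift mm [ -38.  -129.2    4.1] turn [-0.   -0.    1.76] j6 -0.09
```

Emit:
move_arm --targets '[[[-10,-35,0],[0,0,0.5],1],[[-20,-70,1],[0,0,1.0],1],[[-31,-105,3],[0,0,1.5],1],[[-38,-129,4],[0,0,1.8],1],[[-38,-129,4],[0,0,1.8],1]]'

```text
clock: 19.6
tcp_pos: [0.3608, -0.2199, 0.2348]
orientation: [-0.001, 0.325, 0.946, 0.0]
wrist_force: [-1.0, 0.8, -7.9]
finger_gap: 0.0121
grip_force: 89.1
```

```bash
python3 - <<'E'
from h import *
s=env.get_state(); p=env.read_camera("scene"); print(s['tcp_pos'],s['joint_pos'])
go(.360,-.220,.235,-37.5)
for t in ['dock','dock_mouth','hood_edge']:
    for d in env.landmark_of(t,p)[:1]: print(t,np.round(d['centre'],4),d['confidence'])
w=env.read_camera('wrist'); s=env.get_state()
for t in ['dock','dock_mouth','hood_edge']:
    for d in env.landmark_of(t,w)[:1]: print(t,np.round(d['centre'],4),d['confidence'])
cv2.imwrite('pics/w2.png',w['pixels'][...,::-1])
a=proj(w,place(np.array([[-17,63,130],[-17,-63,130],[-126,66,10],[-126,-66,10]])/1000,[.479,-.3115,np.radians(-37.5)]),wristE(w,s)); print(a.round())
E
```

```text
[ 0.3608309  -0.21989145  0.23477896] [-7.37486131e-01  1.78515080e-02 -3.02397684e-01  1.25169063e+00
 -4.05878629e-04 -7.64528921e-02]
shift mm [-0.3 -1.5 -0.2] turn [ 0.   -0.01 -0.03] j6 -0.08
dock [ 0.4831 -0.3121 -0.0005] 0.93
dock_mouth [ 0.4279 -0.2772  0.0097] 0.97
hood_edge [ 0.4662 -0.2991  0.129 ] 0.91
[[346. 345.]
 [214. 345.]
 [335. 203.]
 [227. 203.]]
```

View pics/w2.png

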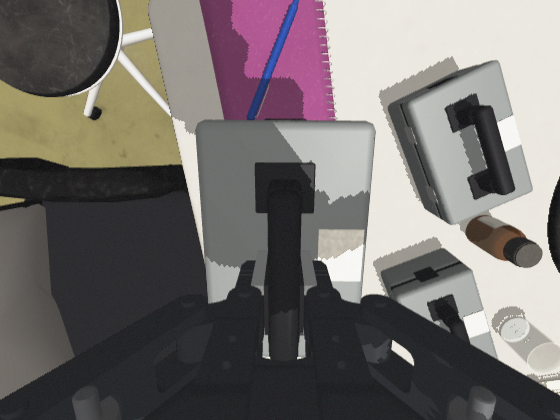

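The wrist view shows the case hanging square in the gripper. Its near end is over the notebook and pen at (270,60)-(250,115), so I check where those lie in the dock frame before lowering.

```bash
python3 - <<'E'
from h import *
from scipy.optimize import fsolve
p=env.read_camera('scene'); D=np.array([.4785,-.3122]); a=np.radians(-37.2); c,s=np.cos(a),np.sin(a)
for n,u in dict(nb_r=(168,243),nb_bot=(127,279),nb_top=(125,206),nb_left=(79,240),pen0=(116,208),pen1=(126,265)).items():
    g=fsolve(lambda g:proj(p,np.array([[g[0],g[1],.005]]))[0]-u,[.4,-.1]); d=g-D
    print(n,g.round(3),'dock',np.round([c*d[0]+s*d[1],-s*d[0]+c*d[1]],3))
for x in (-.125,-.105,-.15): go(D[0]+x*c,D[1]+x*s,.093,-37.2)
E
```

```text
nb_r [ 0.356 -0.138] dock [-0.203  0.065]
nb_bot [ 0.291 -0.239] dock [-0.193 -0.055]
nb_top [ 0.225 -0.058] dock [-0.356  0.049]
nb_left [ 0.149 -0.164] dock [-0.352 -0.081]
pen0 [ 0.205 -0.067] dock [-0.366  0.03 ]
pen1 [ 0.278 -0.207] dock [-0.223 -0.038]
shift mm [-25.4  -4.  142.9] turn [-0.    0.   -0.04] j6 -0.08
shift mm [-45.4  -3.9 142.9] turn [-0.    0.   -0.04] j6 -0.08
shift mm [ -0.4  -4.2 142.9] turn [-0.    0.   -0.04] j6 -0.08
```

Emit:
move_arm --targets '[[[-20,-4,20],[0,0,0],1],[[-36,-4,50],[0,0,0],1],[[-36,-4,80],[0,0,0],1],[[-36,-4,98],[0,0,0],1],[[-36,-4,98],[0,0,0],1]]'

```text
clock: 20.68
tcp_pos: [0.3862, -0.2424, 0.1365]
orientation: [-0.002, 0.323, 0.946, 0.001]
wrist_force: [-0.0, 0.1, -7.5]
finger_gap: 0.0125
grip_force: 89.2
```

```bash
python3 - <<'E'
from h import *
D=np.array([.4785,-.3122]); a=np.radians(-37.2); c,s=np.cos(a),np.sin(a)
print(env.get_state()['tcp_pos']); x=-.115; go(D[0]+x*c,D[1]+x*s,.093,-37.2)
p=env.read_camera('scene')
cv2.imwrite('pics/s2.png',cv2.resize(p['pixels'][230:390,110:270,::-1],None,fx=3.7,fy=3.7,interpolation=cv2.INTER_CUBIC))
E
```

```text
[ 0.38624618 -0.24242312  0.13648467]
shift mm [-0.8  0.2 43.5] turn [ 0.   -0.02 -0.05] j6 -0.08
```

View pics/s2.png

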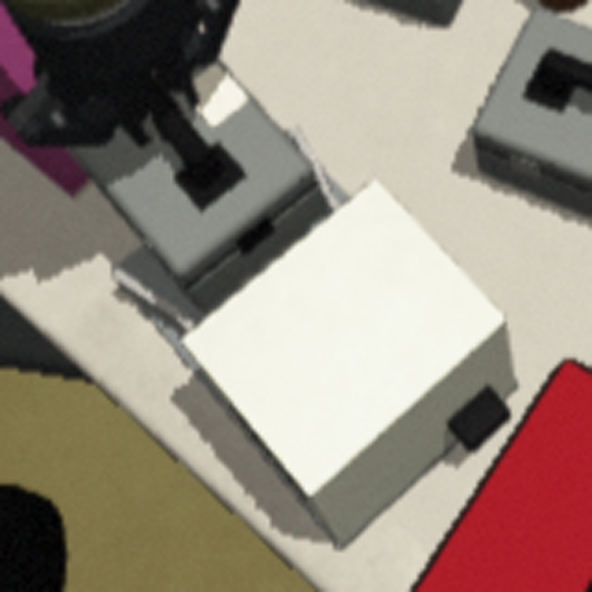

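The picture shows the case in line with the bay: case front edge (180,282)-(320,178), hood edge (184,340)-(376,180). Lowering to 3 mm above the base.

Emit:
move_arm --targets '[[[0,0,15],[0,0,0],1],[[0,0,28],[0,0,0],1],[[0,0,36],[0,0,0],1],[[0,0,42],[0,0,0],1],[[0,0,42],[0,0,0],1]]'

```text
clock: 21.35
tcp_pos: [0.3871, -0.2435, 0.0955]
orientation: [-0.0, 0.323, 0.946, 0.0]
wrist_force: [-0.0, 0.4, -6.5]
finger_gap: 0.0126
grip_force: 89.3
```

Emit:
move_arm --targets '[[[-8,0,1],[0,0,0],1],[[-16,0,1],[0,0,0],1],[[-24,0,1],[0,0,0],1],[[-32,0,2],[0,0,0],1],[[-40,0,2],[0,0,0],1]]'

```text
clock: 21.98
tcp_pos: [0.4192, -0.2683, 0.0937]
orientation: [-0.0, 0.323, 0.946, 0.0]
wrist_force: [-0.4, -0.1, -6.4]
finger_gap: 0.0125
grip_force: 89.4
```

```bash
python3 - <<'E'
from h import *
D=np.array([.4785,-.3122]); a=np.radians(-37.2); c,s=np.cos(a),np.sin(a)
st=env.get_state();print(st['tcp_pos'],st['wrist_force'],st['ft_torque']); x=-.038; go(D[0]+x*c,D[1]+x*s,.091,-37.2)
E
```

```text
[ 0.41924653 -0.26833101  0.09365187] [-0.44655508 -0.09554601 -6.41183697] [0.14750313 0.24004454 0.02195655]
shift mm [-35.7   1.2   2.6] turn [-0.   -0.   -0.05] j6 -0.07
```

Emit:
move_arm --targets '[[[-7,0,0],[0,0,0],1],[[-14,0,1],[0,0,0],1],[[-21,0,1],[0,0,0],1],[[-26,0,1],[0,0,0],1],[[-30,0,1],[0,0,0],1]]'

```text
clock: 22.6
tcp_pos: [0.4428, -0.2866, 0.0928]
orientation: [-0.0, 0.323, 0.946, -0.0]
wrist_force: [-0.6, 1.4, -5.8]
finger_gap: 0.0125
grip_force: 89.4
```

```bash
python3 - <<'E'
from h import *
D=np.array([.4785,-.3122]); a=np.radians(-37.2); c,s=np.cos(a),np.sin(a)
st=env.get_state();print(st['tcp_pos'],st['wrist_force'],st['ft_torque']); x=-.038; go(D[0]+x*c,D[1]+x*s,.091,-37.2)
E
```

```text
[ 0.44279324 -0.28656607  0.0927563 ] [-0.64185504  1.39987409 -5.82569497] [ 0.20705661  0.25156238 -0.00054394]
shift mm [-5.9  1.2  1.8] turn [-0.   -0.   -0.05] j6 -0.07
```

Emit:
move_arm --targets '[[[-3,0,0],[0,0,0],1],[[-5,0,1],[0,0,0],1],[[-5,0,2],[0,0,0],1],[[-5,0,2.5],[0,0,0],1],[[-5,0,2.5],[0,0,0],1]]'

```text
clock: 23.22
tcp_pos: [0.4467, -0.2893, 0.0907]
orientation: [0.0, 0.323, 0.946, 0.0]
wrist_force: [-0.6, 1.9, -1.1]
finger_gap: 0.0122
grip_force: 90.0
```

Seated: the load has come off the wrist. Release, rise and back off to push.

Emit:
move_arm --targets '[[[0,0,0.5],[0,0,0],0.3],[[0,0,0.5],[0,0,0],-0.5],[[0,0,0.5],[0,0,0],-1],[[0,0,0],[0,0,0],-1],[[0,0,0],[0,0,0],-1]]'

```text
clock: 23.85
tcp_pos: [0.4467, -0.2896, 0.0904]
orientation: [0.0, 0.323, 0.946, -0.0]
wrist_force: [0.5, -0.4, -1.0]
finger_gap: 0.0855
grip_force: 0.0
```

Emit:
move_arm --targets '[[[0,0,-20],[0,0,0],-1],[[0,0,-50],[0,0,0],-1],[[20,0,-70],[0,0,0],-1],[[65,0,-70],[0,0,0],0],[[100,0,-70],[0,0,0],1]]'

```text
clock: 24.48
tcp_pos: [0.3664, -0.2275, 0.1605]
orientation: [0.0, 0.323, 0.946, -0.0]
wrist_force: [0.2, -1.4, 0.2]
finger_gap: 0.0515
grip_force: 0.0
```

```bash
python3 - <<'E'
from h import *
D=np.array([.4785,-.3122]); a=np.radians(-37.2); c,s=np.cos(a),np.sin(a)
st=env.get_state();print(st['tcp_pos'],st['wrist_force'],st['finger_gap']); 
p=env.read_camera('scene')
for d in env.regions_of('case_a',p)[:4]: 
    ys,xs=np.nonzero(d['mask']); print(d['confidence'].__round__(2),d['mask'].sum(),xs.mean().round(),ys.mean().round())
x=-.135; go(D[0]+x*c,D[1]+x*s,.055,-37.2)
E
```

```text
[ 0.36642062 -0.22745499  0.1604654 ] [ 0.17267783 -1.38022162  0.19043268] 0.05151061898566731
0.69 2780 210.0 207.0
0.65 1476 173.0 289.0
0.59 3075 274.0 265.0
shift mm [ -8.4  -0.  105.1] turn [ 0.   -0.02 -0.05] j6 -0.08
```

Emit:
move_arm --targets '[[[0,0,20],[0,0,0],1],[[0,0,50],[0,0,0],1],[[0,0,85],[0,0,0],1],[[0,0,105],[0,0,0],1],[[0,0,105],[0,0,0],1]]'

```text
clock: 25.2
tcp_pos: [0.3668, -0.2278, 0.054]
orientation: [-0.001, 0.323, 0.946, 0.001]
wrist_force: [1.0, 0.8, -0.2]
finger_gap: -0.0
grip_force: 0.0
```

Emit:
move_arm --targets '[[[-4,0,0],[0,0,0],1],[[-8,0,0],[0,0,0],1],[[-12,0,0],[0,0,0],1],[[-16,0,0],[0,0,0],1],[[-20,0,0],[0,0,0],1]]'

```text
clock: 25.82
tcp_pos: [0.3813, -0.239, 0.0551]
orientation: [-0.002, 0.323, 0.946, 0.001]
wrist_force: [-9.4, 6.8, 9.4]
finger_gap: 0.0004
grip_force: 5.7
```

Emit:
move_arm --targets '[[[-4,0,0],[0,0,0],1],[[-8,0,0],[0,0,0],1],[[-12,0,0],[0,0,0],1],[[-16,0,0],[0,0,0],1],[[-20,0,0],[0,0,0],1]]'

```text
clock: 26.45
tcp_pos: [0.3964, -0.2505, 0.0545]
orientation: [-0.003, 0.323, 0.946, 0.001]
wrist_force: [-5.7, 4.5, 5.0]
finger_gap: 0.0001
grip_force: 3.8
```

```bash
python3 - <<'E'
from h import *
D=np.array([.4785,-.3122]); a=np.radians(-37.2); c,s=np.cos(a),np.sin(a)
st=env.get_state(); d=st['tcp_pos'][:2]-D
print('dock xy',c*d[0]+s*d[1],-s*d[0]+c*d[1],st['wrist_force'])
p=env.read_camera('scene')
cv2.imwrite('pics/s3.png',cv2.resize(p['pixels'][230:390,110:270,::-1],None,fx=3.7,fy=3.7,interpolation=cv2.INTER_CUBIC))
E
```

```text
dock xy -0.10268470685828124 -0.0004290728603649277 [-5.6746274   4.46057014  4.96703908]
```

View pics/s3.png

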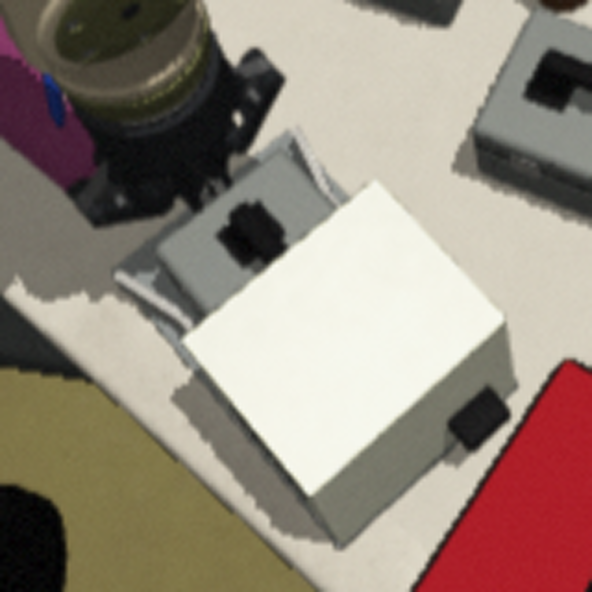

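The case is going in straight, with its near top edge at (160,245)-(285,150). Keep pushing.

Emit:
move_arm --targets '[[[-4,0,0],[0,0,0],1],[[-7,0,0],[0,0,0],1],[[-10,0,0],[0,0,0],1],[[-13,0,0],[0,0,0],1],[[-15,0,0],[0,0,0],1]]'

```text
clock: 27.12
tcp_pos: [0.4084, -0.2597, 0.0544]
orientation: [-0.003, 0.323, 0.946, 0.001]
wrist_force: [-6.8, 5.8, 5.2]
finger_gap: -0.0
grip_force: 3.9
```

Emit:
move_arm --targets '[[[-1,0,0],[0,0,0],1],[[-2,0,0],[0,0,0],1],[[-3,0,0],[0,0,0],1],[[-4,0,0],[0,0,0],1],[[-4,0,0],[0,0,0],1]]'

```text
clock: 27.75
tcp_pos: [0.4126, -0.263, 0.0545]
orientation: [-0.002, 0.323, 0.946, 0.001]
wrist_force: [-2.7, 2.8, -1.1]
finger_gap: -0.0003
grip_force: 2.1
```

```bash
cat > st.py <<'E'
from h import *
D=np.array([.4785,-.3122]); a=np.radians(-37.2); c,s=np.cos(a),np.sin(a)
st=env.get_state(); d=st['tcp_pos'][:2]-D
print('dock xy',np.round([c*d[0]+s*d[1],-s*d[0]+c*d[1]],4),np.round(st['wrist_force'],1),st['clock'])
E
python3 st.py
```

```text
dock xy [-0.0823 -0.0007] [-2.7  2.8 -1.1] 27.75
```

Emit:
move_arm --targets '[[[-1,0,0],[0,0,0],1],[[-2,0,0],[0,0,0],1],[[-3,0,0],[0,0,0],1],[[-3,0,0],[0,0,0],1]]'

```text
clock: 28.25
tcp_pos: [0.4143, -0.2646, 0.0545]
orientation: [-0.003, 0.323, 0.946, 0.001]
wrist_force: [-7.2, 4.7, -0.1]
finger_gap: 0.0001
grip_force: 4.5
```

```bash
python3 st.py
```

```text
dock xy [-0.0799 -0.0009] [-7.2  4.7 -0.1] 28.25
```

Emit:
move_arm --targets '[[[-1,0,0],[0,0,0],1],[[-2,0,0],[0,0,0],1],[[-3,0,0],[0,0,0],1],[[-3,0,0],[0,0,0],1]]'

```text
clock: 28.75
tcp_pos: [0.4143, -0.2646, 0.0545]
orientation: [-0.005, 0.323, 0.946, 0.001]
wrist_force: [-15.2, 9.4, 10.0]
finger_gap: 0.0001
grip_force: 8.7
```

```bash
python3 st.py
```

```text
dock xy [-0.08   -0.0009] [-15.2   9.4  10. ] 28.75
```

It has stopped at 18 N, so it is on the buffers (finger front about -68). One small extra push, then I back off and look at the catch.

Emit:
move_arm --targets '[[[-1,0,0],[0,0,0],1],[[-2,0,0],[0,0,0],1],[[-2,0,0],[0,0,0],1],[[4,0,0],[0,0,0],1],[[15,0,0],[0,0,0],1]]'

```text
clock: 29.38
tcp_pos: [0.4086, -0.2603, 0.056]
orientation: [0.002, 0.323, 0.946, -0.001]
wrist_force: [-0.2, -0.6, 0.4]
finger_gap: -0.0001
grip_force: 0.0
```

Emit:
move_arm --targets '[[[30,0,0],[0,0,0],1],[[60,0,-20],[0,0,0],1],[[90,0,-70],[0,0,0],1],[[100,0,-120],[0,0,0],1],[[100,0,-150],[0,0,0],1]]'

```text
clock: 30.0
tcp_pos: [0.3289, -0.1986, 0.2087]
orientation: [0.003, 0.323, 0.946, -0.001]
wrist_force: [0.9, -0.6, 0.2]
finger_gap: 0.0004
grip_force: 0.0
```

```bash
python3 st.py; python3 - <<'E'
from h import *
w=env.read_camera('wrist'); s=env.get_state(); E=wristE(w,s)
p=env.read_camera('scene')
A=cv2.resize(w['pixels'][150:420,100:460],(540,405),interpolation=cv2.INTER_CUBIC)
B=cv2.resize(p['pixels'][250:350,120:240],(480,400),interpolation=cv2.INTER_CUBIC)
cv2.imwrite('pics/w3.png',w['pixels'][...,::-1]); cv2.imwrite('pics/s4.png',B[...,::-1])
for n in (p,):
  for d in env.landmark_of('case_a',n)[:4]: print(np.round(d['centre'],3),round(d['confidence'],2))
E
```

```text
dock xy [-0.1878  0.    ] [ 0.9 -0.6  0.2] 30.0
[ 0.618 -0.164  0.001] 0.87
[ 0.442 -0.044 -0.002] 0.62
[ 0.406  0.228 -0.004] 0.32
```

View pics/s4.png

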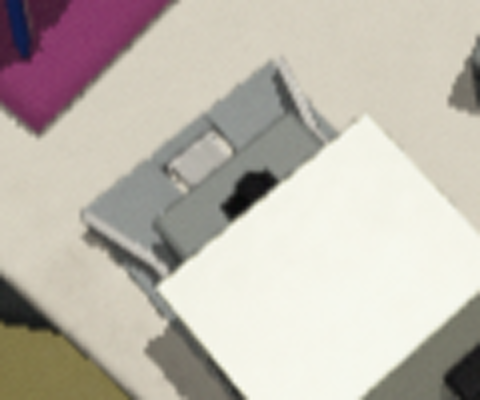

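The catch leaf is visible at (200,158), with the case's near lid edge at (155,220)-(290,115). I check that edge against the home position.

```bash
python3 - <<'E'
from h import *
p=env.read_camera('scene'); q=[.4785,-.3122,np.radians(-37.2)]
f=lambda P:((proj(p,place(np.array(P)/1000,q))-[120,250]+.5)*4-.5).round(0).tolist()
for x in (2,-3,-8): print(x,f([[x-70,43,78],[x-70,-43,78]]))
print('hood near',f([[-17,63,130],[-17,-63,130]]),'leaf tip up',f([[-73,13,17],[-73,-13,17]]),'flush',f([[-73,13,10],[-73,-13,10]]),'hinge',f([[-114,13,10],[-114,-13,10]]))
E
```

```text
2 [[289.0, 106.0], [153.0, 217.0]]
-3 [[283.0, 100.0], [147.0, 210.0]]
-8 [[277.0, 93.0], [142.0, 203.0]]
hood near [[371.0, 110.0], [160.0, 285.0]] leaf tip up [[256.0, 179.0], [218.0, 211.0]] flush [[259.0, 184.0], [220.0, 215.0]] hinge [[213.0, 132.0], [175.0, 163.0]]
```

View pics/w3.png

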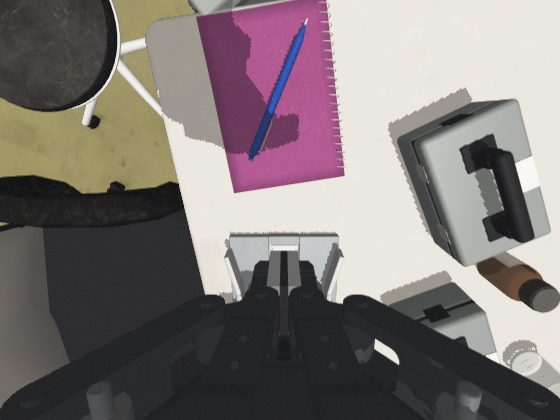

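The lid edge matches fully home (x = 2), the push stopped hard on the buffers, and the leaf is free behind the case. The other cases and things are where they were.

```bash
python3 -c "
from workcell import env
print(env.hand_in())"
```

```text
the job is handed in; nothing more can be done
None
```

I docked the full case, case_c (7.6 N on the handle against 2.7 and 2.9 N for the others), pushing it in until it stopped at about 18 N, where the camera put it fully home and past the catch's release point. I did not measure the catch angle itself. The two light cases are back on the table, and I handed the job in at about 30 s.

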